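Isolate the torsion rig and hold a spring clamp open over the edge of its guard screen

ROBOT

A 7-joint arm with a two-finger parallel gripper is mounted at the origin on the work surface. World frame = base frame: x ahead of the robot, y to its left, z up, the work surface at z = 0. Lengths are in m, angles in rad, forces in N, time in s.
With the tool pointing down it reaches from about 0.425 to 0.925 m from the base axis. Payload 6.8 kg.
Tool frame: the origin (TCP) lies at the very end of the fingers, on their centre line; the grasp point (between the pads) lies behind it (env.grip_point_offset is the z of the grasp point in the tool frame, in m); z points along the fingers, y is the line along which they close (so a half turn about z gives the same grasp; the last joint's range is limited). The gripper opens to 85 mm and grips with 20 to 120 N. Pads are 22 mm wide; open, the fingers measure 114 mm over their backs; the gripper's body (76 mm by 85 mm) begins 54 mm behind the grasp point. The pads swing forward as they close: fully open they stand 13 mm farther back than shut.
Start: joints at [1.075, 0.477, 0.022, 1.555, -0.011, 1.109, -0.083], TCP at [0.255, -0.625, 0.231] pointing down, gripper open.
Joint ranges: [-2.96, 2.96], [-0.34, 2.1], [-1.41, 1.46], [0.24, 2.44], [-1.37, 4.51], [0.17, 1.92], [-2.96, 2.96]. Speed limits (rad/s): [2.39, 2.39, 3.14, 3.14, 3.14, 3.14, 3.14].

INTERFACE

Orientations are given as a 3x3 rotation matrix whose columns are the frame's x, y, z axes.
In Python, from cell import env gives the robot as it stands.
- The arm moves only by the tool step_arm, never from a script. Its argument "deltas" is a list of rows, each a list of 5 numbers: the finger opening in m, from 0 to 0.0854, then the shift along the tool's x, y, z in m, then the turn about the tool's z in rad. A call has exactly 5 rows; each row is the pose to reach, as a shift and turn from the pose commanded when the call began, along the tool's axes at that moment; what a row does not reach only later rows make up. A row lasts 1/8 s, in which the tool goes at most 62.5 mm and 10.7 degrees, less where a joint would pass 70% of its speed; a pose out of reach is approached as far as the arm can. A call with a gripper value outside its range is refused whole. The fingers move at their own pace and stop on an object; "squeeze" is the grip in N (left out, the last holds). Time passes only in rows, so rows that repeat a pose let the fingers close, or fill a call up. It gives the time, the measured TCP pose, the force, the opening and the grip force at its end, in the units of the state.
- env.get_obs(): the state, without advancing time (a new reading comes with each control period).
- env.read_camera(name): name is "scene" or "top" or "wrist"; returns a dict with "img" (384x512x3 uint8, red, green, blue), "depth" (384x512 float32, m along the optical axis (not along the pixel's ray), 0 where there is no reading), "fov_y" (degrees; the focal length in pixels is half the picture's height over the tangent of half this angle, whatever the lens; pixels are square), "cx", "cy" (the principal point, pixels), "k1" (the pictures are not rectified: a ray, as slopes to the right and down, at radius r is drawn at 1 + k1 r^2 times it, then the intrinsics apply), "T" (4x4, takes a point from camera to world coordinates). Camera axes: x right, y down, z forward; pixel columns grow to the right and rows downward; lengths in m; the calibration is good to about 2 mm. A picture is of the moment at which its call begins.
- env.sign_off(): hands the job in; it is judged then, once.
The state is a dict: "clock": time; "joint_positions": joint angles; "joint_vel": joint speeds; "effort": joint torques, N m; "tcp_pos": TCP position; "tool_rot": TCP orientation; "ft_force": force on the tool from outside, world axes, zero at the start; "moment": the same for the moment, N m; "opening": opening from 0.0 (shut) to 1.0 (fully open); "gripper_force": force on a finger pad.
Only numpy, scipy, OpenCV 4.12 (cv2) and the standard library are available. Lean on these libraries where they do the work, as an engineer would, in place of code of your own. Each camera call takes 0.05 s, during which the arm holds its last target. There are 200 camera calls.

TASK

An extra sheet is to be clamped to the torsion rig's guard screen. First switch the rig off at the control box by turning the black isolator handle a quarter turn anticlockwise until it clicks home; then pick up the spring clamp by its two handles, squeeze it wide open and bring its gaping jaws over the near upright edge of the guard screen, about half way up, one jaw on each side and neither touching the screen. Finish while still holding the clamp squeezed open there, off the bench, so that I can slip the extra sheet in, and leave all the other things where they lie.

Things in the scene. Friction and masses are not known exactly. Their poses are not given: they have to be found in the camera images.
- isolator (a joint): Rotary isolator handle: 0 = on (bar along the box's x axis), 1.571 = off (quarter turn anticlockwise seen from above, bar across the box); stops at both ends. A spring detent of about 0.15 N m holds it at each end and is over-centre half way: let go past 0.9 it snaps on to off by itself, before 0.7 it snaps back to on.
- isolator_grip (a point): Grip point of the isolator handle, on its upright turning axis, 92 mm above the bench. The handle is a black upright bar 64 mm long, 14 mm wide, top 103 mm above the bench, sides free down to 68 mm (below: a round skirt of 20 mm radius, then the box's plate at 62 mm). The frame turns with the handle: x along the bar, z up.
- control_box: Grey control box, 120 (x) x 110 (y) x 58 mm high, fixed to the bench, the isolator handle on an aluminium plate on its top, 14 mm from the box's centre towards +x. Origin: centre of the underside, z up; x points away from the robot, turned by up to 0.4 rad.
- clamp: Black spring clamp lying on its side, 26 mm thick, 120 mm long, 90 g: two halves on a steel pin. Origin: on the pin's axis, at the underside. z up as it lies, x from handles to jaws, y to the left half. At rest jaws shut, handles 58 mm apart over their outer faces at 44 mm behind the pin, 67 mm at their ends 59 mm behind it; squeezed, the faces are parallel, 32 mm apart. Jaws reach 57 mm ahead of the pin.
- clamp_grip (a point): The place to squeeze: midway between the handles, 44 mm behind the pin, at half thickness (13 mm above the bench as it lies); axes of clamp. It takes about 5 N on each handle to begin and 12 N to reach the stop; with a firmer grip (25 to 40 N) the handles lie flat against the pads. The spring shuts the jaws when let go.
- clamp_left (a joint): Angle by which the left half is turned open: 0 = jaws shut, 0.275 rad = squeezed right to the stop, jaw pads then 28 mm apart.
- clamp_right (a joint): The same for the right half; the two always turn by the same angle.
- left_tip (a point): Middle of the inner face of the left jaw's rubber pad, 50 mm ahead of the pin, at half the clamp's thickness. The pad and jaw nose behind it are 13 mm long along the jaw and 13 mm thick. The frame turns with the left half.
- right_tip (a point): The same on the right jaw. The clear throat behind the pads is about 40 mm deep to the pin.
- screen: Guard screen: grey plastic sheet, 5 mm thick, 220 mm long, upright, from 8 to 168 mm above the bench, in an aluminium foot (70 mm wide, 8 mm high, with 40 mm high angles along the sheet) screwed to the bench; foot and angles begin 55 mm behind the near edge, which is free. Origin: on the bench under the middle of the near edge; x along the sheet, away from the robot and from the near edge; y across the sheet; z up. Turned by up to 0.35 rad.
- screen_edge (a point): Middle of the near upright edge of the guard screen, 88 mm above the bench; axes as screen.
- spanner: Bystander: steel open-end spanner, 170 mm long, flat on the bench. Origin near its middle, x along it.
- oil_bottle: Bystander: white plastic oil bottle standing up, 48 mm in diameter, 115 mm high. Origin: centre of the underside.
- chuck_key: Bystander: steel T-shaped chuck key lying down, 86 mm long, cross bar 70 mm, 16 mm high. Origin at its middle on the bench, x along its stem.
- screwdriver: Bystander: screwdriver with black handle, 170 mm long, lying down. Origin near its middle, x towards its tip.
- extra_sheet: Bystander: the extra grey plastic sheet lying flat, 150 x 110 x 5 mm. Origin: centre of the underside.
- sample_tray: Bystander: white tray, 120 x 90 x 30 mm, with four copper bars in it. Origin: centre of the underside.
- calliper: Bystander: steel sliding calliper with black readout, 150 mm long, 12 mm high, lying down. Origin: on the bench under the middle of its beam, x along it.
Not all that is in view belongs to the job. Leave any red look-alike of the clamp alone.

How it is judged:
By the outcome, as a careful person would: the job done as asked, in the order asked, and still so for the second after the job is handed in, while the arm keeps its last pose, push and grip.
It also fails if it takes over 51 s, if anything falls off the work surface, if the arm or the gripper's body presses on something with over 40 N, if the wrist force passes 120 N, or if a joint passes its speed limit or range.

## Working session

There is one attempt and no reset: what is moved stays moved. The work goes in short steps, Python scripts to look and compute and a tool call to move; the robot and the scene stay as the last step left them, time stands still between calls to the robot, and variables do not carry over. Pictures are saved under pics/ and viewed, at most 13 in all, crops included, and the job is handed in when it is done.

Besides the shell and the picture viewer there is one more tool, called after ">>>" in YAML: its name, and indented under it one key for each argument. step_arm: Moves the arm, as the interface text tells. Its arguments: {"type":"object","properties":{"deltas":{"type":"array","items":{"type":"array","items":{"type":"number"}}},"squeeze":{"type":"number"}},"required":["deltas"]}

```bash
ls; mkdir -p pics; cat > h.py <<'E'
import numpy as np, cv2
from cell import env
def cam(n):
    c=env.read_camera(n); h,w=c["img"].shape[:2]
    f=h/2/np.tan(np.radians(c["fov_y"])/2)
    c["K"]=np.array([[f,0,c["cx"]],[0,f,c["cy"]],[0,0,1]]); c["D"]=np.array([c["k1"],0,0,0.])
    return c
def rays(c,uv):
    p=cv2.undistortPoints(np.asarray(uv,float).reshape(-1,1,2),c["K"],c["D"]).reshape(-1,2)
    return np.c_[p,np.ones(len(p))]
def onplane(c,uv,z):
    d=rays(c,uv)@c["T"][:3,:3].T; o=c["T"][:3,3]
    return o+d*((z-o[2])/d[:,2])[:,None]
def cloud(c):
    h,w=c["depth"].shape; u,v=np.meshgrid(np.arange(w),np.arange(h))
    r=rays(c,np.c_[u.ravel(),v.ravel()])*c["depth"].reshape(-1,1)
    return (r@c["T"][:3,:3].T+c["T"][:3,3]).reshape(h,w,3)
def save(n,img): cv2.imwrite("pics/"+n,cv2.cvtColor(img,cv2.COLOR_RGB2BGR))
E
python3 - <<'E'
from h import *
for n in("top","scene"):
    c=cam(n); save(n+"0.png",cv2.resize(c["img"],(800,600))); print(n,c["T"].round(3).tolist(),c["fov_y"],c["k1"])
    np.savez(n+"0.npz",**c)
o=env.get_obs(); print(o["tcp_pos"],np.round(o["tool_rot"],3),env.grip_point_offset,o["clock"])
E
```

```text
pics
top [[-0.002, -0.997, 0.081, 0.387], [-1.0, 0.003, 0.011, -0.003], [-0.011, -0.081, -0.997, 1.508], [0.0, 0.0, 0.0, 1.0]] 49.085327035558706 -0.11291113907597755
scene [[0.827, 0.46, -0.324, 0.882], [0.563, -0.662, 0.496, -0.583], [0.014, -0.592, -0.806, 0.993], [0.0, 0.0, 0.0, 1.0]] 46.82657788276274 -0.03687346648683885
[ 0.25503904 -0.6243945   0.23042104] [[ 0.926  0.378 -0.001]
 [ 0.378 -0.926  0.001]
 [-0.    -0.002 -1.   ]] -0.0187 0.1
```

View pics/top0.png

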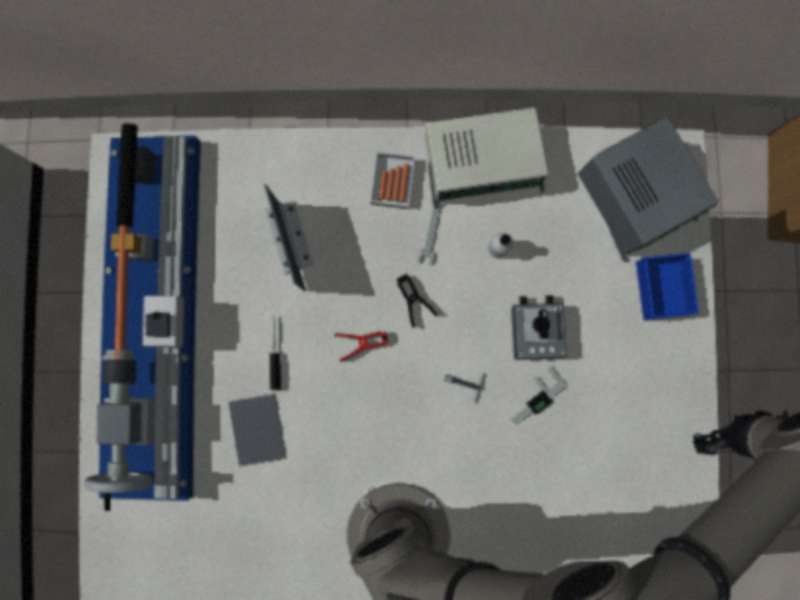

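View pics/scene0.png

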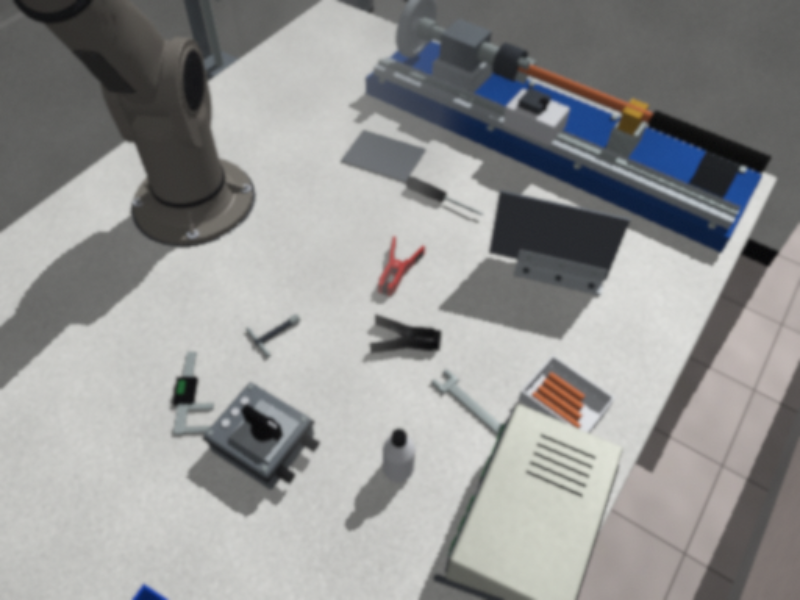

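Top view (800x600): the isolator handle is at about (543,322) on the grey box. The black clamp's pin is near (415,295), with its jaws towards (403,278) and handle ends at (417,327) and (442,316). The screen's near top corner is at (303,288) and its far one at (267,187). The red look-alike is at (365,343). The scene view agrees.

```bash
cat > m.py <<'E'
from h import *
t=dict(np.load("top0.npz")); s=dict(np.load("scene0.npz"))
def black(c,box,th=60,z=None):
    u0,v0,u1,v1=[int(b*.64) for b in box]
    im=cv2.cvtColor(c["img"],cv2.COLOR_RGB2GRAY); m=np.zeros_like(im); m[v0:v1,u0:u1]=(im[v0:v1,u0:u1]<th)*255
    n,l,st,ce=cv2.connectedComponentsWithStats(m); k=1+np.argmax(st[1:,4]); return (l==k).astype(np.uint8),st[k],ce[k]
P=cloud(t)
print("bench",np.nanmedian(P[250:256,150:170,2]))
m,st,ce=black(t,(527,305,562,345),45); print("iso top",st,ce, onplane(t,[ce],.103), "depth z",np.percentile(P[m>0][:,2],[5,50,95]))
r=cv2.minAreaRect(onplane(t,np.argwhere(m)[:,::-1],.1)[:,:2].astype(np.float32)); print(r)
m,st,ce=black(s,(235,395,290,445),45); print("iso scene",st,ce,onplane(s,[ce],.09))
m,st,ce=black(t,(390,268,448,335),70); print("clamp",st,ce,onplane(t,[ce],.026))
uv=np.argwhere(m)[:,::-1]; X=onplane(t,uv,.026)[:,:2].astype(np.float32)
print("hull",cv2.minAreaRect(X)); h=cv2.approxPolyDP(cv2.convexHull(X),.006,True).reshape(-1,2); print(h.round(3).tolist())
m,st,ce=black(s,(360,305,450,360),70); X=onplane(s,np.argwhere(m)[:,::-1],.026)[:,:2].astype(np.float32)
print("clamp scene",X.mean(0),cv2.minAreaRect(X)); h=cv2.approxPolyDP(cv2.convexHull(X),.006,True).reshape(-1,2); print(h.round(3).tolist())
# box: points at plate/box-top height in depth
b=P[int(285*.64):int(370*.64),int(500*.64):int(580*.64)].reshape(-1,3); b=b[(b[:,2]>.045)&(b[:,2]<.075)]
print("box",cv2.minAreaRect(b[:,:2].astype(np.float32)),b.shape)
q=P[100:200,160:210].reshape(-1,3); q=q[(q[:,2]>.05)&(q[:,2]<.2)]; mm=q[:,:2].mean(0); U,S,V=np.linalg.svd(q[:,:2]-mm,full_matrices=False)
print("screen",mm,V[0],"z",q[:,2].max(),"along",np.percentile((q[:,:2]-mm)@V[0],[0,2,98,100]),S)
cr=np.hstack([cv2.resize(t["img"][168:240,240:376],None,fx=4,fy=4,interpolation=2)]) 
cr2=cv2.resize(t["img"][110:190,160:230],None,fx=3.6,fy=3.6,interpolation=2)
cr2=cv2.copyMakeBorder(cr2,0,0,0,max(0,544-cr2.shape[1]),0)
save("crop1.png",np.vstack([cr,cr2[:, :544]]))
E
python3 m.py
```

```text
bench 0.0013120114172878727
iso top [342 199  10  17 109] [346.7706422  207.78899083] [[ 0.46861341 -0.3110752   0.103     ]] depth z [0.06429341 0.09775227 0.10604573]
((0.47145983576774597, -0.31087297201156616), (0.030587146058678627, 0.05394453927874565), 88.82081604003906)
iso scene [155 260  25  22 270] [166.02222222 272.01481481] [[ 0.4756467  -0.32552803  0.09      ]]
clamp [255 176  25  33 210] [264.05238095 189.29047619] [[ 0.53971343 -0.03511084  0.026     ]]
hull ((0.5367758274078369, -0.03821675479412079), (0.11204627901315689, 0.06025170534849167), 24.851537704467773)
[[0.5839999914169312, -0.007000000216066837], [0.5659999847412109, -0.003000000026077032], [0.4729999899864197, -0.03500000014901161], [0.49799999594688416, -0.08799999952316284], [0.5870000123977661, -0.020999999716877937]]
clamp scene [ 0.5463727  -0.04349348] ((0.5377766489982605, -0.04166394844651222), (0.10595832765102386, 0.060033299028873444), 32.49842834472656)
[[0.5950000286102295, -0.03200000151991844], [0.578000009059906, -0.006000000052154064], [0.48100000619888306, -0.041999999433755875], [0.5099999904632568, -0.0949999988079071]]
box ((0.4578048586845398, -0.317211389541626), (0.12335940450429916, 0.11238382756710052), 1.6279211044311523) (963, 3)
screen [0.65549769 0.24341986] [-0.95443171 -0.2984294 ] z 0.17344846675083225 along [-0.11561027 -0.11023996  0.10593093  0.10702762] [1.21656013 0.02851435]
```

View pics/crop1.png

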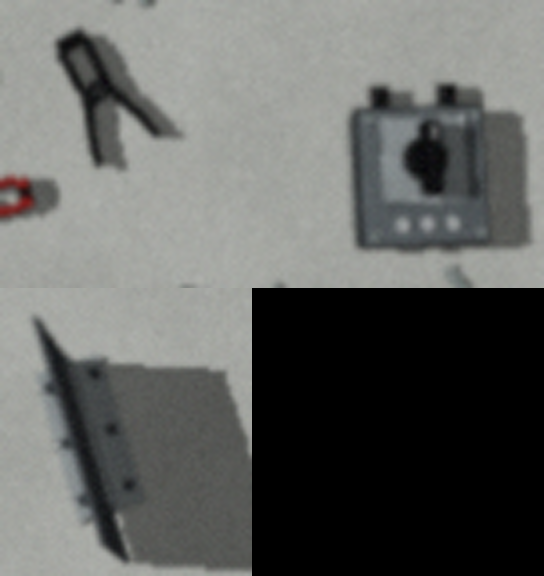

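The top crop shows the clamp's pin at about crop (97,90), with the jaws up and to the left. The isolator bar runs up and down at about (428,158), along the box's x axis, so it is on. The screen's near edge is at about (125,560) in the lower part. I'm moving above the isolator.

>>> step_arm:
  deltas:
    - [0.0854,0.05,-0.033,0,0.06]
    - [0.0854,0.1,-0.066,0,0.12]
    - [0.0854,0.15,-0.1,0,0.18]
    - [0.0854,0.2,-0.133,0,0.24]
    - [0.0854,0.25,-0.166,0,0.3]
  squeeze: 60

```text
clock: 0.72
tcp_pos: [0.4246, -0.3748, 0.2311]
tool_rot: [[0.996, 0.086, -0.0], [0.086, -0.996, 0.0], [-0.0, -0.0, -1.0]]
ft_force: [1.4, -0.7, 0.9]
opening: 0.999
gripper_force: 0.0
```

```bash
cat >> h.py <<'E'
def todo(p,yaw):
    o=env.get_obs(); R=np.array(o["tool_rot"]); q=np.array(o["tcp_pos"]); y=np.arctan2(R[1,0],R[0,0])
    print("tcp",q.round(4),"yaw",round(y,3),"zaxis",R[:,2].round(3),"t",round(o["clock"],2),"F",np.round(o["ft_force"],1),"open",np.round(o["opening"],3),"grip",np.round(o["gripper_force"],1),"j7",np.round(o["joint_positions"][6],2))
    print("delta",(R.T@(np.array(p)-q)).round(4),"turn",round((y-yaw+np.pi)%(2*np.pi)-np.pi,3))
E
python3 -c "
from h import *
todo([.47,-.313,.2],.03)"
```

```text
tcp [ 0.4246 -0.3748  0.2311] yaw 0.086 zaxis [-0.  0. -1.] t 0.72 F [ 1.4 -0.7  0.9] open 0.999 grip 0.0 j7 -0.88
delta [ 0.0505 -0.0577  0.0311] turn 0.056
```

>>> step_arm:
  deltas:
    - [0.0854,0.02,-0.023,0.01,0.02]
    - [0.0854,0.04,-0.046,0.02,0.04]
    - [0.0854,0.05,-0.058,0.031,0.056]
    - [0.0854,0.05,-0.058,0.031,0.056]
    - [0.0854,0.05,-0.058,0.031,0.056]

```text
clock: 1.35
tcp_pos: [0.4681, -0.3155, 0.2005]
tool_rot: [[1.0, 0.031, -0.0], [0.031, -1.0, -0.0], [-0.0, 0.0, -1.0]]
ft_force: [-0.3, -0.2, 0.0]
opening: 1.003
gripper_force: 0.0
```

```bash
python3 - <<'E'
from h import *
c=cam("wrist"); np.savez("w1.npz",**c); save("w1.png",cv2.resize(c["img"],(800,600))); print(c["T"].round(3).tolist(),c["fov_y"])
g=cv2.cvtColor(c["img"],cv2.COLOR_RGB2GRAY); P=cloud(c); print(np.percentile(P[...,2],[1,50,99]))
m=(g<50)&(P[...,2]>.085)&(P[...,2]<.115); print(m.sum(),np.median(P[m],0) if m.any() else 0)
X=P[m][:,:2].astype(np.float32); print(cv2.minAreaRect(X))
todo([.47,-.313,.09],.03)
E
```

```text
[[0.031, -0.962, -0.27, 0.536], [-1.0, -0.029, -0.009, -0.314], [0.0, 0.27, -0.963, 0.343], [0.0, 0.0, 0.0, 1.0]] 67.34524475052022
[-1.96939363e-03  2.22136352e-04  3.00315311e-01]
1029 [ 0.47262268 -0.31816553  0.10227487]
((0.47214964032173157, -0.31777793169021606), (0.06356893479824066, 0.013182314112782478), 2.3061435222625732)
tcp [ 0.4681 -0.3158  0.2007] yaw 0.03 zaxis [ 0.    -0.001 -1.   ] t 1.4 F [-0.3 -0.2 -1. ] open 0.998 grip 0.0 j7 -1.08
delta [ 0.002  -0.0028  0.1107] turn 0.0
```

View pics/w1.png

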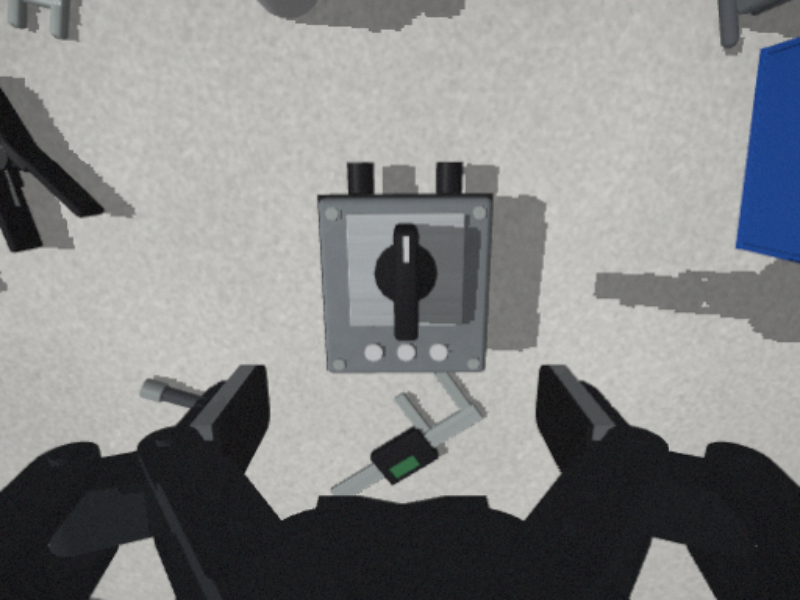

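The wrist view shows the isolator bar upright at about (405,280) in the box, measuring 63.6 x 13.2 mm with its top at 0.102 m, so it matches. Fingers at (240,400) and (570,400) are clear. I'm descending and gripping.

>>> step_arm:
  deltas:
    - [0.0854,0.004,0.002,0.04,-0.01]
    - [0.0854,0.004,0.002,0.08,-0.01]
    - [0.0854,0.004,0.002,0.11,-0.01]
    - [0.0854,0.004,0.002,0.122,-0.01]
    - [0.05,0.004,0.002,0.122,-0.01]

```text
clock: 2.02
tcp_pos: [0.4724, -0.317, 0.0783]
tool_rot: [[0.999, 0.041, -0.001], [0.041, -0.999, 0.0], [-0.001, -0.0, -1.0]]
ft_force: [0.3, 0.1, 0.4]
opening: 0.818
gripper_force: 0.0
```

>>> step_arm:
  deltas:
    - [0.0,0,0,0,0]
    - [0.0,0,0,0,0]
    - [0.0,0,0,0,0]
    - [0.0,0,0,0,0]
    - [0.0,0,0,0,0]

```text
clock: 2.65
tcp_pos: [0.4732, -0.3172, 0.0794]
tool_rot: [[0.999, 0.041, 0.001], [0.041, -0.999, -0.001], [0.001, 0.001, -1.0]]
ft_force: [-0.9, -0.6, 6.3]
opening: 0.147
gripper_force: 59.7
```

>>> step_arm:
  deltas:
    - [0.0,0,0,0,-0.16]
    - [0.0,0,0,0,-0.32]
    - [0.0,0,0,0,-0.48]
    - [0.0,0,0,0,-0.64]
    - [0.0,0,0,0,-0.8]

```text
clock: 3.28
tcp_pos: [0.4729, -0.3167, 0.0794]
tool_rot: [[0.662, 0.749, 0.0], [0.749, -0.662, -0.001], [-0.0, 0.001, -1.0]]
ft_force: [-0.5, 1.0, 7.8]
opening: 0.147
gripper_force: 60.0
```

>>> step_arm:
  deltas:
    - [0.0,0,0,0,-0.16]
    - [0.0,0,0,0,-0.32]
    - [0.0,0,0,0,-0.48]
    - [0.0,0,0,0,-0.64]
    - [0.0,0,0,0,-0.77]

```text
clock: 3.9
tcp_pos: [0.4725, -0.3166, 0.0794]
tool_rot: [[-0.046, 0.999, -0.001], [0.999, 0.046, -0.001], [-0.001, -0.001, -1.0]]
ft_force: [-2.2, 0.9, 10.5]
opening: 0.15
gripper_force: 60.4
```

>>> step_arm:
  deltas:
    - [0.0,0,0,0,-0.02]
    - [0.0,0,0,0,-0.02]
    - [0.0,0,0,0,0]
    - [0.0854,0,0,0,0]
    - [0.0854,0,0,0,0]

```text
clock: 4.53
tcp_pos: [0.4727, -0.3163, 0.0782]
tool_rot: [[-0.041, 0.999, -0.0], [0.999, 0.041, 0.0], [0.0, -0.0, -1.0]]
ft_force: [-0.4, 0.1, 0.1]
opening: 0.569
gripper_force: 0.0
```

>>> step_arm:
  deltas:
    - [0.0854,0,0,0,0]
    - [0.0854,0,0,-0.03,0]
    - [0.0854,0,0,-0.07,0]
    - [0.0854,0,0,-0.12,0]
    - [0.0854,0,0,-0.15,0]

```text
clock: 5.15
tcp_pos: [0.4735, -0.3166, 0.2308]
tool_rot: [[-0.041, 0.999, 0.002], [0.999, 0.041, -0.001], [-0.001, 0.002, -1.0]]
ft_force: [0.5, -0.2, 0.5]
opening: 0.999
gripper_force: 0.0
```

```bash
python3 - <<'E'
from h import *
c=cam("wrist"); g=cv2.cvtColor(c["img"],cv2.COLOR_RGB2GRAY); P=cloud(c)
m=(g<50)&(abs(P[...,2]-.102)<.012)&(np.hypot(P[...,0]-.472,P[...,1]+.318)<.06); print(m.sum(),cv2.minAreaRect(P[m][:,:2].astype(np.float32)), np.linalg.svd(P[m][:,:2]-P[m][:,:2].mean(0),full_matrices=False)[2][0])
todo([.47,-.09,.24],.45)
E
```

```text
818 ((0.47148674726486206, -0.31682175397872925), (0.013806428760290146, 0.0629187524318695), 2.4423794746398926) [ 0.03925897 -0.99922907]
tcp [ 0.4751 -0.3173  0.2342] yaw 1.612 zaxis [ 0.006 -0.004 -1.   ] t 5.2 F [ 1.2 -0.2  3.3] open 0.999 grip 0.0 j7 0.35
delta [ 0.2273  0.0043 -0.0067] turn 1.162
```

>>> step_arm:
  deltas:
    - [0.0854,0.04,0,0,0.16]
    - [0.0854,0.08,0,0,0.32]
    - [0.0854,0.12,0,0,0.48]
    - [0.0854,0.16,0,0,0.64]
    - [0.0854,0.2,0,0,0.8]

```text
clock: 5.82
tcp_pos: [0.4642, -0.1152, 0.2281]
tool_rot: [[0.692, 0.722, -0.0], [0.722, -0.692, 0.0], [-0.0, -0.0, -1.0]]
ft_force: [-0.0, 1.0, -1.0]
opening: 1.0
gripper_force: 0.0
```

```bash
python3 -c "
from h import *
todo([.475,-.075,.22],.45)"
```

```text
tcp [ 0.4642 -0.1152  0.2281] yaw 0.807 zaxis [-0.  0. -1.] t 5.83 F [-0.  1. -1.] open 1.0 grip 0.0 j7 -0.76
delta [ 0.0365 -0.02    0.0081] turn 0.357
```

>>> step_arm:
  deltas:
    - [0.0854,0.015,-0.01,0,0.15]
    - [0.0854,0.03,-0.02,0,0.3]
    - [0.0854,0.037,-0.02,0,0.357]
    - [0.0854,0.037,-0.02,0,0.357]
    - [0.0854,0.037,-0.02,0,0.357]

```text
clock: 6.45
tcp_pos: [0.4752, -0.0763, 0.228]
tool_rot: [[0.898, 0.44, -0.001], [0.44, -0.898, -0.0], [-0.001, -0.0, -1.0]]
ft_force: [0.1, -0.8, -0.4]
opening: 1.003
gripper_force: 0.0
```

```bash
python3 - <<'E'
from h import *
c=cam("wrist"); np.savez("w2.npz",**c); save("w2.png",cv2.resize(c["img"],(800,600)))
g=cv2.cvtColor(c["img"],cv2.COLOR_RGB2GRAY); P=cloud(c)
m=((g<60)&(np.hypot(P[...,0]-.535,P[...,1]+.04)<.1)&(P[...,2]>.012)&(P[...,2]<.04)).astype(np.uint8)
n,l,st,ce=cv2.connectedComponentsWithStats(m); k=1+np.argmax(st[1:,4]); X=P[l==k]; print(st[k],np.percentile(X[:,2],[5,50,95]))
print(cv2.minAreaRect(X[:,:2].astype(np.float32)));print(cv2.approxPolyDP(cv2.convexHull(X[:,:2].astype(np.float32)),.003,True).reshape(-1,2).round(4).tolist())
todo([.475,-.075,.22],.45)
E
```

```text
[ 224   49   53  106 1700] [0.02312566 0.02531841 0.02667553]
((0.5346090197563171, -0.036365728825330734), (0.1153460294008255, 0.06276410818099976), 27.03290367126465)
[[0.5902000069618225, -0.018400000408291817], [0.5800999999046326, -9.999999747378752e-05], [0.5670999884605408, -0.0013000000035390258], [0.46959999203681946, -0.03579999879002571], [0.4986000061035156, -0.09000000357627869]]
tcp [ 0.4752 -0.0765  0.2281] yaw 0.455 zaxis [-0. -0. -1.] t 6.5 F [ 0.8 -0.3 -0.5] open 1.004 grip 0.0 j7 -1.19
delta [ 0.0005 -0.0014  0.0081] turn 0.005
```

View pics/w2.png

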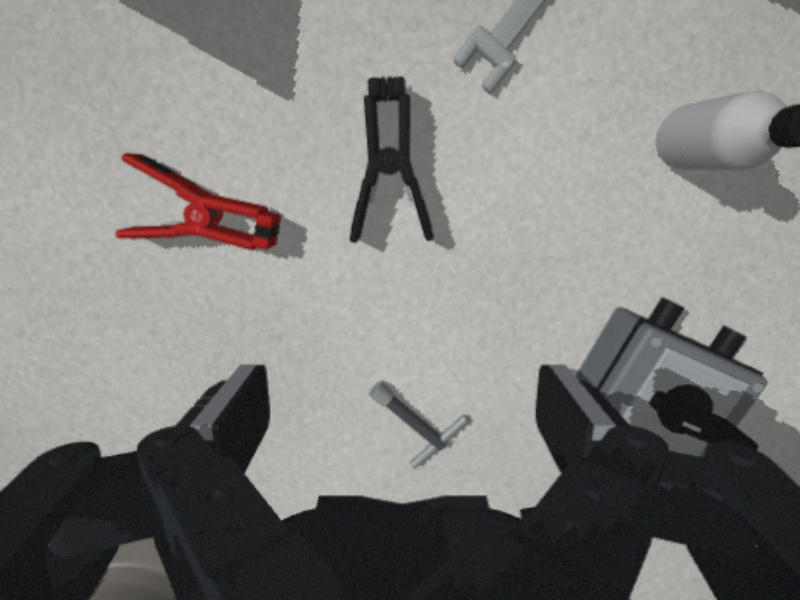

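The wrist view shows the black clamp with pin at (390,160), jaws at (385,85) and handle ends at (355,240) and (430,238). It lies well aligned with the tool, with the red one off to the left. I'm descending onto the handles.

>>> step_arm:
  deltas:
    - [0.0854,0.028,-0.009,0.06,-0.03]
    - [0.0854,0.028,-0.009,0.11,-0.03]
    - [0.0854,0.028,-0.009,0.15,-0.03]
    - [0.0854,0.028,-0.009,0.19,-0.03]
    - [0.0854,0.028,-0.009,0.21,-0.03]
  squeeze: 35

```text
clock: 7.12
tcp_pos: [0.4953, -0.0561, 0.0161]
tool_rot: [[0.885, 0.466, -0.003], [0.466, -0.885, 0.0], [-0.003, -0.002, -1.0]]
ft_force: [-0.7, -0.6, -0.3]
opening: 1.0
gripper_force: 0.0
```

>>> step_arm:
  deltas:
    - [0.0854,0,0,0.008,0]
    - [0.0854,0,0,0.013,0]
    - [0.0854,0,0,0.013,0]
    - [0.075,0,0,0.013,0]
    - [0.065,0,0,0.013,0]

```text
clock: 7.75
tcp_pos: [0.4971, -0.0557, 0.0059]
tool_rot: [[0.885, 0.466, 0.001], [0.466, -0.885, -0.0], [0.001, 0.001, -1.0]]
ft_force: [0.1, 0.4, -0.1]
opening: 0.759
gripper_force: 0.0
```

```bash
python3 - <<'E'
from h import *
c=cam("wrist"); save("w3.png",cv2.resize(c["img"],(800,600)))
todo([.4963,-.0561,.005],.485)
E
```

```text
tcp [ 0.497  -0.0556  0.0058] yaw 0.485 zaxis [ 0.001 -0.    -1.   ] t 7.8 F [0.2 0.7 0.2] open 0.762 grip 0.0 j7 -1.45
delta [-0.0008  0.0001  0.0008] turn -0.0
```

View pics/w3.png

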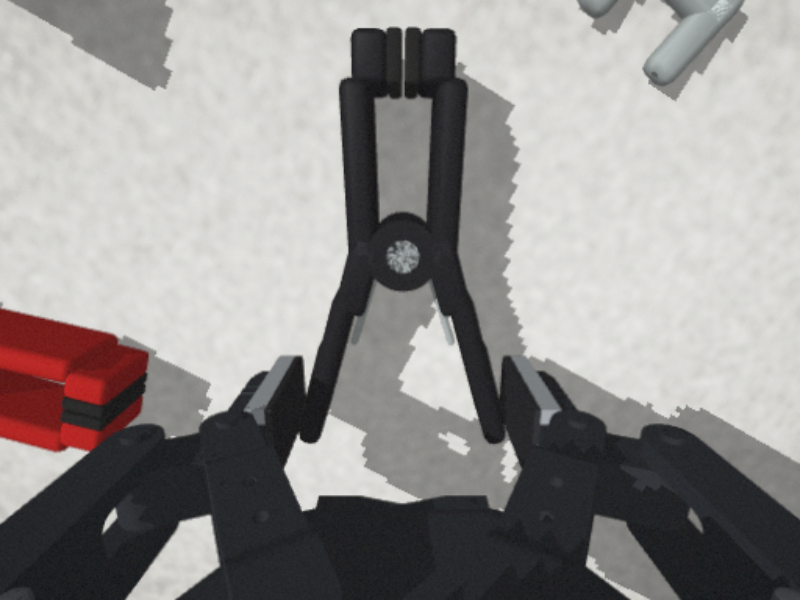

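The clamp is centred between the pads: pin at (403,257), handles at (320,400) and (487,400), pads at (290,400) and (515,400). I'm squeezing it now.

>>> step_arm:
  deltas:
    - [0.05,0,0,0,0]
    - [0.04,0,0,0,0]
    - [0.02,0,0,0,0]
    - [0.0,0,0,0,0]
    - [0.0,0,0,0,0]
  squeeze: 38

```text
clock: 8.43
tcp_pos: [0.4979, -0.0558, 0.0067]
tool_rot: [[0.885, 0.466, 0.002], [0.466, -0.885, -0.001], [0.002, 0.002, -1.0]]
ft_force: [-1.8, -0.9, 14.5]
opening: 0.352
gripper_force: 37.1
```

>>> step_arm:
  deltas:
    - [0.0,0,0,0,0]
    - [0.0,0,0,0,0]
    - [0.0,0,0,-0.005,0]
    - [0.0,0,0,-0.015,0]
    - [0.0,0,0,-0.03,0]

```text
clock: 9.05
tcp_pos: [0.4962, -0.0555, 0.0358]
tool_rot: [[0.885, 0.466, -0.001], [0.466, -0.885, 0.0], [-0.001, -0.001, -1.0]]
ft_force: [0.9, -0.2, -1.1]
opening: 0.351
gripper_force: 38.1
```

```bash
python3 - <<'E'
from h import *
c=cam("wrist"); np.savez("w4.npz",**c); save("w4.png",cv2.resize(c["img"],(800,600)))
todo([.45,.17,.2],.303)
E
```

```text
tcp [ 0.4976 -0.0556  0.0377] yaw 0.485 zaxis [ 0.002 -0.    -1.   ] t 9.1 F [0.3 0.1 1.1] open 0.346 grip 38.1 j7 -1.41
delta [ 0.0633 -0.2216 -0.1624] turn 0.182
```

View pics/w4.png

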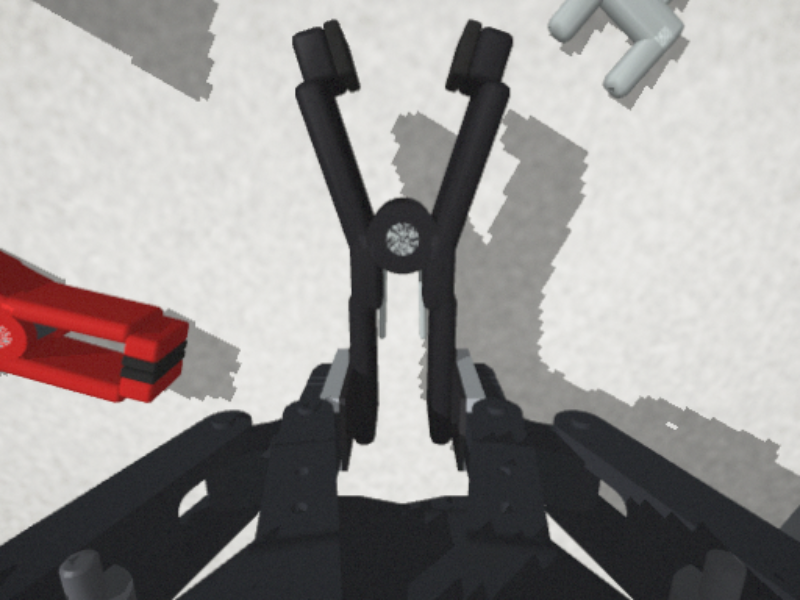

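The clamp is gaping symmetrically: pin at (403,238), pads at (345,60) and (462,60). It is held straight and lifted. I'm moving up and over to a standoff before the screen's near edge.

>>> step_arm:
  deltas:
    - [0.0,0.0,-0.0,-0.03,0]
    - [0.0,0.0,-0.01,-0.07,0]
    - [0.0,0.01,-0.04,-0.11,0.04]
    - [0.0,0.02,-0.08,-0.14,0.08]
    - [0.0,0.035,-0.125,-0.16,0.12]

```text
clock: 9.72
tcp_pos: [0.4695, 0.0721, 0.1974]
tool_rot: [[0.935, 0.354, 0.003], [0.354, -0.935, -0.0], [0.002, 0.001, -1.0]]
ft_force: [1.1, 0.8, -1.0]
opening: 0.348
gripper_force: 38.1
```

```bash
python3 -c "
from h import *
todo([.446,.178,.2],.303)"
```

```text
tcp [0.4695 0.0721 0.1974] yaw 0.362 zaxis [ 0.003 -0.    -1.   ] t 9.72 F [ 1.1  0.8 -1. ] open 0.348 grip 38.1 j7 -1.64
delta [ 0.0156 -0.1074 -0.0027] turn 0.059
```

>>> step_arm:
  deltas:
    - [0.0,0.005,-0.035,0,0.02]
    - [0.0,0.01,-0.07,0,0.04]
    - [0.0,0.016,-0.1,0,0.059]
    - [0.0,0.016,-0.107,0,0.059]
    - [0.0,0.016,-0.107,0,0.059]

```text
clock: 10.35
tcp_pos: [0.446, 0.1766, 0.1954]
tool_rot: [[0.953, 0.302, -0.0], [0.302, -0.953, -0.001], [-0.0, 0.0, -1.0]]
ft_force: [1.2, -0.8, -0.5]
opening: 0.348
gripper_force: 38.1
```

```bash
python3 - <<'E'
from h import *
c=cam("wrist"); np.savez("w5.npz",**c); save("w5.png",cv2.resize(c["img"],(800,600)))
o=env.get_obs(); R=np.array(o["tool_rot"]); q=np.array(o["tcp_pos"])
P=cloud(c); L=(P-q)@R
px=[(403,238),(345,60),(462,60),(400,40),(400,20),(400,5)]
for u,v in px:
    a,b=int(u*.64),int(v*.64); print((u,v),np.median(L[max(b-2,0):b+3,a-2:a+3].reshape(-1,3),0).round(4),np.median(P[max(b-2,0):b+3,a-2:a+3].reshape(-1,3),0).round(4))
todo([.446,.178,.2],.303)
E
```

```text
(403, 238) [ 0.0487 -0.0007 -0.0186] [0.4924 0.1911 0.2139]
(345, 60) [ 0.0934 -0.0153 -0.0183] [0.5308 0.2185 0.2135]
(462, 60) [ 0.0932  0.0141 -0.0189] [0.5395 0.1904 0.2141]
(400, 40) [ 0.1127 -0.0014  0.0408] [0.5533 0.211  0.1544]
(400, 20) [ 0.1152 -0.0014  0.0272] [0.5557 0.2117 0.168 ]
(400, 5) [ 0.1197 -0.0014  0.0275] [0.56   0.2131 0.1677]
tcp [0.4463 0.1758 0.1953] yaw 0.305 zaxis [-0.    -0.001 -1.   ] t 10.4 F [ 0.3 -0.1 -1.8] open 0.346 grip 38.1 j7 -1.94
delta [ 0.0004 -0.0022 -0.0047] turn 0.002
```

View pics/w5.png

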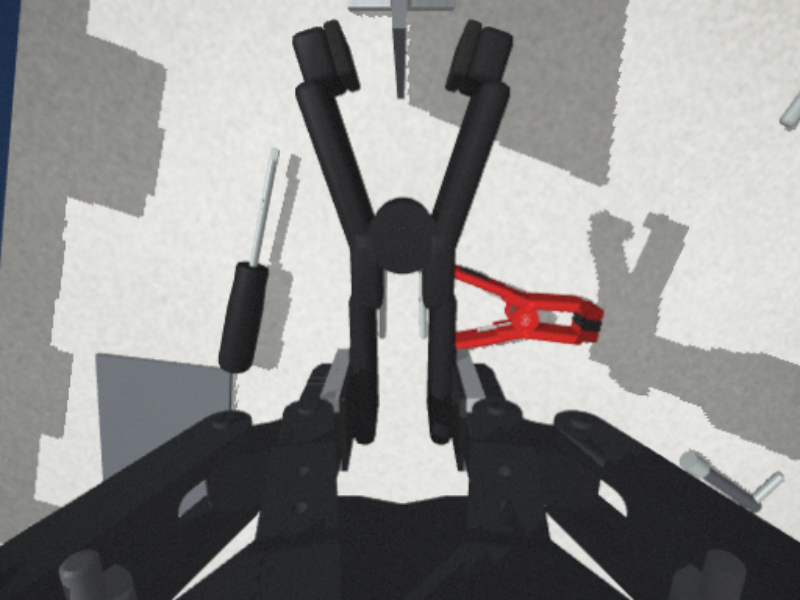

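The screen's near edge appears at (400,95) running up to (400,5), centred between the gaping pads at (345,60) and (462,60) and parallel to the tool. I'm descending just in front of the edge, then advancing after a check.

>>> step_arm:
  deltas:
    - [0.0,-0.01,-0.001,0.02,0]
    - [0.0,-0.01,-0.001,0.05,0]
    - [0.0,-0.01,-0.001,0.085,0]
    - [0.0,-0.01,-0.001,0.113,0]
    - [0.0,-0.01,-0.001,0.113,0]

```text
clock: 11.02
tcp_pos: [0.4353, 0.1728, 0.0807]
tool_rot: [[0.954, 0.299, -0.004], [0.299, -0.954, -0.002], [-0.005, 0.001, -1.0]]
ft_force: [-1.2, 0.9, -0.4]
opening: 0.351
gripper_force: 38.1
```

```bash
cat > chk.py <<'E'
from h import *
import sys
c=cam("wrist"); save(sys.argv[1],cv2.resize(c["img"],(800,600)))
o=env.get_obs(); R=np.array(o["tool_rot"]); q=np.array(o["tcp_pos"])
P=cloud(c); L=((P-q)@R).reshape(-1,3); L=L[c["depth"].ravel()>0]
s=L[(abs(L[:,1])<.008)&(L[:,0]>.06)&(q[2]-L[:,2]>.06)&(q[2]-L[:,2]<.19)]
print(len(s))
if len(s)>5: print("x",np.percentile(s[:,0],[0,2,50,98]).round(4),"y",np.percentile(s[:,1],[2,50,98]).round(4),"worldz",np.percentile(q[2]-s[:,2],[2,50,98]).round(3),"slope",np.polyfit(s[:,0],s[:,1],1).round(4))
for a,b in((345,60),(462,60)):
    u,v=int(a*.64),int(b*.64); print(((P[v-2:v+3,u-2:u+3].reshape(-1,3)-q)@R).mean(0).round(4))
todo([.446,.178,.0825],.303)
E
python3 chk.py w6.png
```

```text
0
[ 0.0923 -0.0138 -0.0166]
[ 0.0922  0.0156 -0.0168]
tcp [0.4362 0.1737 0.082 ] yaw 0.304 zaxis [-0.002 -0.001 -1.   ] t 11.07 F [ 0.1  0.4 -0.9] open 0.35 grip 38.1 j7 -2.08
delta [ 0.0106 -0.0012 -0.0005] turn 0.001
```

>>> step_arm:
  deltas:
    - [0.0,0.01,0,0,0]
    - [0.0,0.02,0,0,0]
    - [0.0,0.03,0,0,0]
    - [0.0,0.035,0,0,0]
    - [0.0,0.035,0,0,0]

```text
clock: 11.7
tcp_pos: [0.47, 0.1857, 0.0823]
tool_rot: [[0.954, 0.301, 0.0], [0.301, -0.954, 0.0], [0.0, -0.0, -1.0]]
ft_force: [0.2, -0.1, -0.7]
opening: 0.349
gripper_force: 38.1
```

```bash
python3 chk.py w7.png
```

```text
1230
x [0.0871 0.0873 0.0876 0.088 ] y [-0.0018  0.0005  0.003 ] worldz [0.071 0.143 0.161] slope [-0.3156  0.0282]
[ 0.0939 -0.0143 -0.0183]
[ 0.0939  0.015  -0.0185]
tcp [0.4696 0.1855 0.0822] yaw 0.306 zaxis [-0. -0. -1.] t 11.75 F [-0.1 -0.5 -0.7] open 0.348 grip 38.1 j7 -2.07
delta [-0.0247  0.     -0.0003] turn 0.003
```

View pics/w7.png

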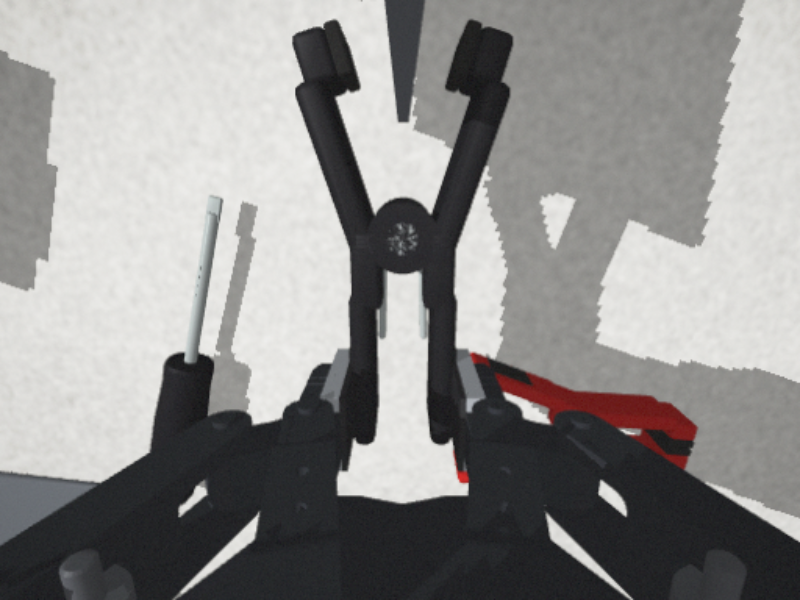

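The near edge (403,120 and up) is centred between the jaws, and the pads are about to pass it. I'm advancing 15 mm more.

>>> step_arm:
  deltas:
    - [0.0,0.006,0,0,0]
    - [0.0,0.012,0,0,0]
    - [0.0,0.015,0,0,0]
    - [0.0,0.015,0,0,0]
    - [0.0,0.015,0,0,0]

```text
clock: 12.38
tcp_pos: [0.4838, 0.1899, 0.0822]
tool_rot: [[0.954, 0.301, -0.0], [0.301, -0.954, -0.0], [-0.0, 0.0, -1.0]]
ft_force: [0.2, 0.6, -0.7]
opening: 0.348
gripper_force: 38.1
```

```bash
python3 chk.py w8.png; python3 - <<'E'
from h import *
c=cam("scene"); save("s8.png",cv2.resize(c["img"][90:250,200:440],(800,533)))
E
```

```text
2288
x [0.0725 0.0726 0.0776 0.085 ] y [-0.0019  0.0004  0.0029] worldz [0.107 0.167 0.169] slope [-0.0064  0.001 ]
[ 0.0933 -0.0143 -0.0184]
[ 0.0934  0.015  -0.0183]
tcp [0.4838 0.1899 0.0823] yaw 0.306 zaxis [-0. -0. -1.] t 12.43 F [ 0.3 -0.8 -0.5] open 0.349 grip 38.1 j7 -2.07
delta [-0.0397 -0.     -0.0002] turn 0.003
```

View pics/w8.png

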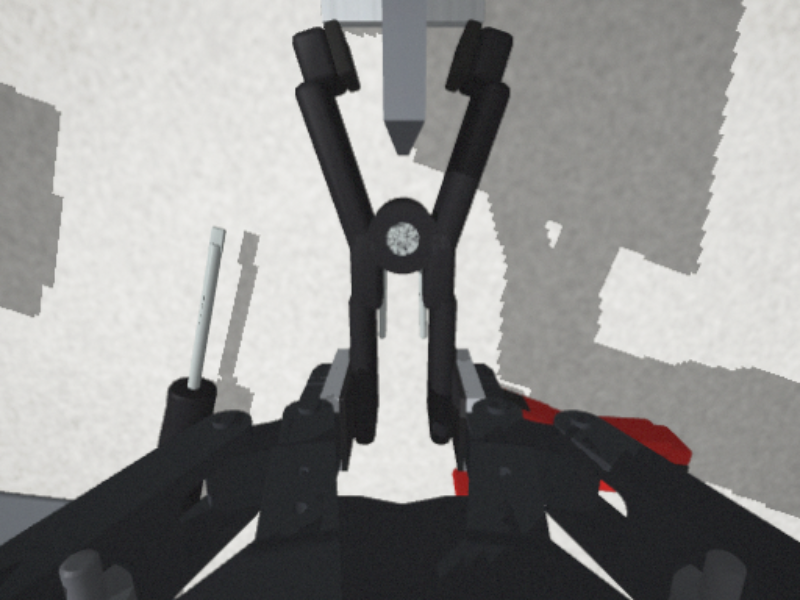

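View pics/s8.png

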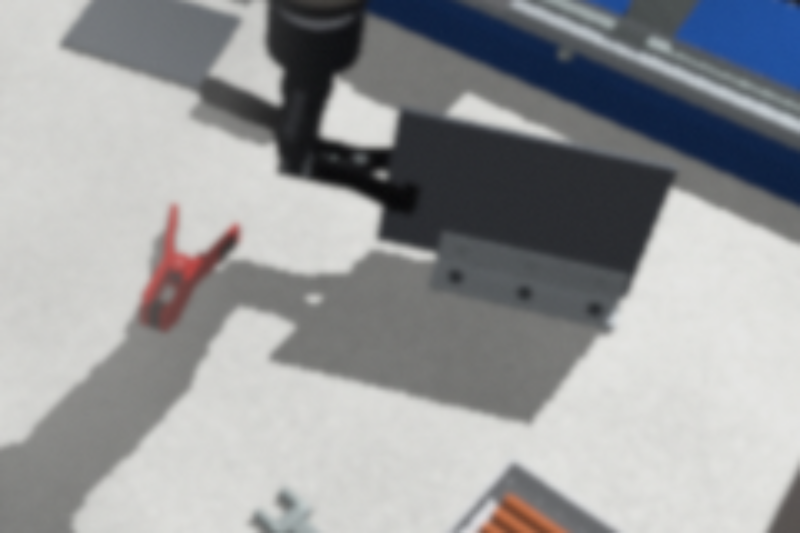

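The wrist view shows the sheet (383–425 wide at the top, edge at 403,150) centred between the jaws with gaps on both sides. The scene view shows one jaw on each side at about mid height (405,195), and nothing else has moved. Handing in.

```bash
python3 -c "
from cell import env
print(env.sign_off())"
```

```text
the job is handed in; nothing more can be done
None
```

The isolator is switched off, and I've handed in with the spring clamp held squeezed wide open over the near edge of the guard screen at about mid height, one jaw each side and neither touching; I moved nothing else.

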